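# Seat the last specimen mount in its storage tray and shut the tray

## Task

One specimen mount is still standing on the flat front part of the open storage tray. With the fingertips, gently nudge it along the tray and over the rim of the one empty pocket (front row, middle) until it drops in and sits flat, then push the tray fully shut. Only push it: do not pinch it or pick it up, and leave the mounts on either side of the pocket in theirs and the loupe, dish and tweezers where they are.

Things in the scene. Friction and masses are not known exactly. Their poses are not given: they have to be found in the camera images.
- cabinet: Low grey metal storage cabinet, fixed on the bench, 160 mm deep (x), 190 wide (y), 50 high. Origin: centre of its underside. +x points into its depth, away from the robot; the tray slides out of its front (80 mm before the origin) along -x. Its slot is 43 mm high: a mount still standing on the tray (top at 47) would strike it, a seated one (top at 39) passes under.
- tray (a joint): Opening of the pull-out tray in m: 0 fully shut, 0.13 fully out; it starts at 0.122. It runs stiffly (about 3 N to move, no spring, stays where it is left).
- pocket (a point): Centre of the floor of the empty pocket, middle of the tray's front row: round flat recess, 34 mm diameter, 8 mm deep, rim chamfered 1.5 mm; moves with the tray, axes as the cabinet's. The tray's flat aluminium top (deck) is 8 mm above this point. The pockets beside it (48 mm off in y) and behind (43 mm farther in x) hold mounts that stand 6 to 9 mm above the deck.
- front_edge (a point): Middle of the outer top edge of the tray's front panel, level with the deck (32 mm above the bench), 92 mm before the pocket's centre; axes as the cabinet's. No lip between it and the pocket. The upright panel is 186 mm wide and reaches down to 6 mm above the bench. On its right half (y = 0 to -60 mm) a ledge pull sticks out 10 mm, 25 to 30 mm above the bench.
- mount_centre (a point): Centre of the loose specimen mount: black plastic disc, 30 mm diameter, 15 mm high, about 35 g, a bright metal sample in its top face. It stands upright on the deck between the front edge and the front row, up to 45 mm left or right of the pocket. Its centre is 7.5 mm above the deck standing, 0.5 mm below it when seated. z: its upright axis.
- left_mount: Stored mount in the front row, left (cabinet's +y) of the empty pocket: 30 mm disc, 14 mm high, loose in its pocket. Origin: centre of its underside.
- right_mount: Stored mount in the front row, right (cabinet's -y) of the empty pocket: 30 mm disc, 17 mm high, loose in its pocket. Origin: centre of its underside.
- loupe_centre (a point): Centre of a black stand magnifier, 38 mm diameter, 38 mm high, on the bench left of the tray. Leave it.
- petri_dish: Low round glass dish with lid, 65 mm diameter, 14 mm high, on the bench right of the tray. Origin: centre of its underside. Leave it.
- tweezers: Steel tweezers, 136 mm long, 16 mm wide, 8 mm high, lying on the bench along the left side of the cabinet. Origin: centre of the underside; the length lies along its own y. Leave them.
There are look-alikes about, which are no part of the job. Leave any green or white look-alike of the left_mount alone.

How it is judged:
By the outcome, as a careful person would: the job done as asked, in the order asked, and still so for the second after the job is handed in, with the robot touching nothing.
It also fails if it takes over 64 s, if anything falls off the work surface, if the arm or the gripper's body presses on something with over 40 N, if the wrist force passes 120 N, or if a joint passes its speed limit or range.

## Robot

A 6-joint arm with a two-finger parallel gripper is mounted at the origin on a cart in front of the work surface, level with it; the furniture and walls round the work are solid. World frame = base frame: x ahead of the robot, y to its left, z up, the work surface at z = 0. Lengths are in m, angles in rad, forces in N, time in s.
With the tool pointing down it reaches from about 0.325 to 0.9 m from the base axis. Payload 6.1 kg.
Tool frame: the origin (TCP) lies midway between the tips of the shut fingers; the grasp point (between the pads) lies 19 mm behind it; z points along the fingers, y is the line along which they close (so a half turn about z gives the same grasp; the last joint's range is limited). The gripper opens to 85 mm and grips with 20 to 120 N. Pads are 22 mm wide; open, the fingers measure 114 mm over their backs; the gripper's body (76 mm by 85 mm) begins 54 mm behind the grasp point. The pads swing forward as they close: fully open they stand 13 mm farther back than shut.
Start: joints at [1.198, 0.22, 1.526, -0, 1.395, -0.126], TCP at [0.153, 0.606, 0.231] pointing down, gripper open.
Joint ranges: [-2.98, 2.98], [-0.91, 2.08], [0.09, 2.57], [-1.24, 4.39], [0.2, 2.65], [-2.68, 2.68]. Speed limits (rad/s): [2.57, 2.57, 3.01, 3.14, 3.14, 3.14].

## Interface

Orientations are given as a rotation vector (axis times angle).
In Python, from workcell import get_obs, optics, r gives the robot as it stands.
- The arm moves only by the tool servo_tool, never from a script. Its argument "increments" is a list of rows, each an object of numbers: "x", "y", "z": the shift along the tool's x, y, z scaled (see below); "yaw": the turn about the tool's z scaled (see below); "jaw": the opening, from 0 (shut) to 1 (fully open). In form: [{"x": .., "y": .., "z": .., "yaw": .., "jaw": ..}, ...]. A call has 1 to 10 rows; each row shifts and turns the commanded pose from where the row before left it, along the tool's axes as they then stand; what a row does not reach is not made up. The controller multiplies each number of a shift by 0.15 m and each number of a turn by 2 rad. A row lasts 1/12 s, in which the tool goes at most 41.7 mm and 7.16 degrees, less where a joint would pass 70% of its speed; a pose out of reach is approached as far as the arm can. A call with a number of a shift or a turn outside -1 to 1 is refused whole. A call with a gripper value outside its range is refused whole. The fingers move at their own pace and stop on an object; "grip_force" is the grip in N (left out, the last holds). Time passes only in rows, so rows that do not move let the fingers close. It gives the time, the measured TCP pose, the force, the opening and the grip force at its end, in the units of the state.
- get_obs(): the state, without advancing time (a new reading comes with each control period).
- optics.snapshot(name): name is "scene" or "side" or "wrist"; returns the picture (400x640x3 uint8, red, green, blue); there is no depth.
- optics.camera_params(name): a dict with "intrinsics" (3x3 intrinsics, pixels), "distortion" ([k1, k2, p1, p2, k3] as OpenCV has them; the pictures are not rectified), "rvec" (rotation vector, rad) and "tvec" (3), from world to camera coordinates, as OpenCV has them. Camera axes: x right, y down, z forward; pixel columns grow to the right and rows downward; lengths in m; the calibration is good to about 2 mm. A picture is of the moment at which its call begins: read the wrist's pose just before it. camera_params takes no time and is no camera call; for the wrist camera it gives the pose at the moment of the call.
- r.sign_off(): hands the job in; it is judged then, once.
The state is a dict: "time": time; "joint_positions": joint angles; "joint_vel": joint speeds; "tau": joint torques, N m; "tcp_pos": TCP position; "tool_rot": TCP orientation; "wrist_force": force on the tool from outside, world axes, zero at the start; "moment": the same for the moment, N m; "width": finger opening in m; "grip_force": force on a finger pad.
Only numpy, scipy, OpenCV 4.12 (cv2) and the standard library are available. Lean on these libraries where they do the work, as an engineer would, in place of code of your own. Each camera call takes 0.05 s, during which the arm holds its last target. There are 200 camera calls.

## Working session

There is one attempt and no reset: what is moved stays moved. The work goes in short steps, Python scripts to look and compute and a tool call to move; the robot and the scene stay as the last step left them, time stands still between calls to the robot, and variables do not carry over. Pictures are saved under pics/ and viewed, at most 10 in all, crops included, and the job is handed in when it is done.

Besides the shell and the picture viewer there is one more tool, called after "Request:" as name([rows], argument=value, ...), one row to a line, values as JSON. servo_tool: Moves the arm, as the interface text tells. Its arguments: {"type":"object","properties":{"increments":{"type":"array"},"grip_force":{"type":"number"}},"required":["increments"]}

```bash
mkdir -p pics; cat > h.py <<'E'
import numpy as np, cv2
from workcell import get_obs, optics, r
def snap(n,f):
    p=optics.camera_params(n); im=optics.snapshot(n); cv2.imwrite('pics/'+f,im[:,:,::-1]); return im,p
def ray(p,uv):
    K=np.array(p['intrinsics'],float);d=np.array(p['distortion'],float)
    R=cv2.Rodrigues(np.array(p['rvec'],float))[0];t=np.array(p['tvec'],float).ravel()
    q=cv2.undistortPoints(np.array([[uv]],float),K,d)[0,0]
    return -R.T@t, R.T@np.array([q[0],q[1],1.])
def onz(p,uv,z):
    o,d=ray(p,uv); return o+d*(z-o[2])/d[2]
def proj(p,X):
    return cv2.projectPoints(np.array([X],float),np.array(p['rvec'],float),np.array(p['tvec'],float),np.array(p['intrinsics'],float),np.array(p['distortion'],float))[0][0,0]
E
python3 - <<'E'
from h import *
a,p=snap('scene','a.png'); b,q=snap('side','b.png')
for s in (p,q): print(ray(s,(320,200)))
o=get_obs();print(o['time'],o['tcp_pos'],o['tool_rot'],o['width'])
E
```

```text
(array([-0.14421335,  0.42222542,  0.41388013]), array([ 0.82209342, -0.3945626 , -0.41047127]))
(array([ 0.16809577, -0.58560004,  0.44811134]), array([ 0.45222901,  0.75831024, -0.46974597]))
0.1 [0.15247525 0.60553356 0.23027124] [-3.86568516e-01 -3.11727277e+00  2.79150565e-03] 0.08525018339028602
```

View pics/a.png

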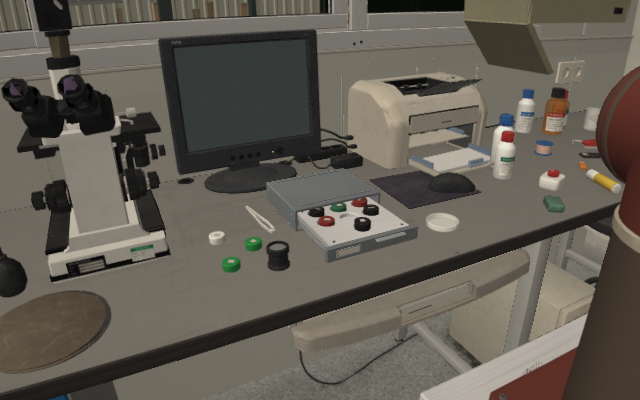

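View pics/b.png

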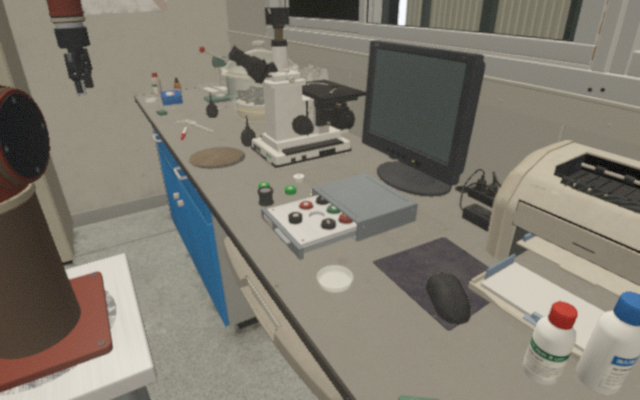

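The tray is at about (355,225) in the scene view and (315,220) in the side view. The mount candidates in the scene view are:
- Black at (362,224), on the flat front part. This is the one I want.
- Red at (326,221) and black at (371,210), the front-row neighbours.
- Black (317,211), green (338,207) and red (359,202), the back row.
- Green (253,243), green (231,264) and white (217,238), look-alikes on the bench.
- The loupe at (278,255).

I'll check the choice in a close crop.

```bash
python3 - <<'E'
import cv2,numpy as np
a=cv2.imread('pics/a.png')[165:265,260:425]; b=cv2.imread('pics/b.png')[165:255,250:420]
a=cv2.resize(a,None,fx=4.8,fy=4.8*.6/.6,interpolation=3)[:, :]
b=cv2.resize(b,None,fx=4.6,fy=4.6,interpolation=3)
s=min(1,800/max(a.shape[1],b.shape[1]))
cv2.imwrite('pics/c.png',a);cv2.imwrite('pics/d.png',b);print(a.shape,b.shape)
E
```

```text
(480, 792, 3) (414, 782, 3)
```

View pics/c.png

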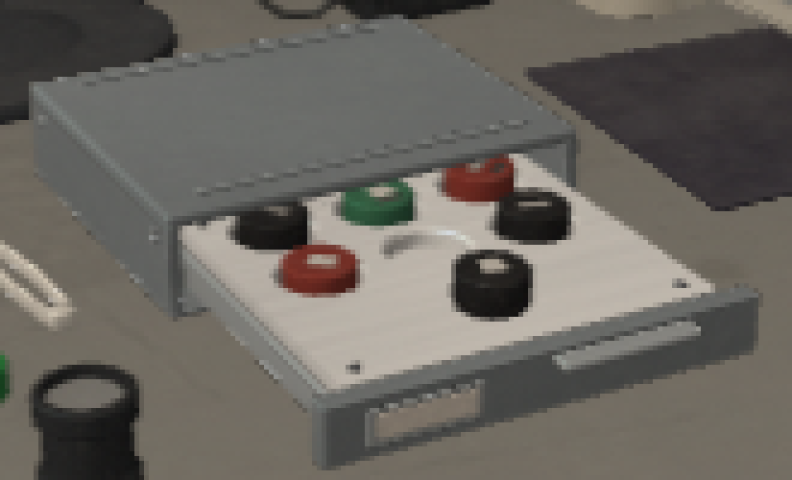

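View pics/d.png

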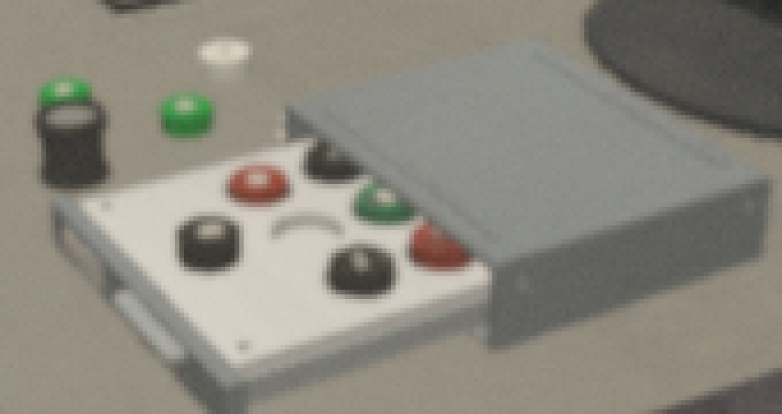

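The crops confirm the choice: the loose mount's top is at (492,264) in the scene crop and (209,230) in the side crop. The panel's outer top corners are at (315,403) and (757,295) in the scene crop, and (55,203) and (225,378) in the side crop.

```bash
python3 - <<'E'
from h import *
p=optics.camera_params('scene');q=optics.camera_params('side')
A=lambda u,v,z:onz(p,(260+u/4.8-.4,165+v/4.8-.4),z)
B=lambda u,v,z:onz(q,(250+u/4.6-.4,165+v/4.6-.4),z)
for n,f,l,rr,m,lm,rm,pk in (('scene',A,(315,403),(757,295),(492,264),(319,262),(534,207),(432,252)),('side',B,(55,203),(225,378),(209,230),(259,178),(361,260),(308,232))):
    L=f(*l,.032);R=f(*rr,.032); v=L-R; w=np.linalg.norm(v[:2]); y=v[:2]/w; x=np.array([y[1],-y[0]])
    M=f(*m,.047)[:2];E=(L+R)[:2]/2;P=E+.092*x
    print(n,'edge',E,'yaw',np.degrees(np.arctan2(x[1],x[0])),'w',w,'pocket',P,'mount',M,'rel',(M-P)@x,(M-P)@y)
    print(' left',f(*lm,.038)[:2],'right',f(*rm,.041)[:2],'pk',f(*pk,.032)[:2])
E
```

```text
scene edge [0.4372058  0.04205225] yaw -2.079115981625881 w 0.18336273451428034 pocket [0.52914523 0.03871454] mount [0.47796208 0.04069436] rel -0.051221287521562194 0.00012162572114907004
 left [0.525936   0.08894694] right [ 0.52376409 -0.00642897] pk [0.52351281 0.04047533]
side edge [0.43824437 0.03288818] yaw 0.3835628041526101 w 0.17062731159282069 pocket [0.53024231 0.03350406] mount [0.47732288 0.03378681] rel -0.05291635788595523 0.0006370002003453291
 left [0.52817099 0.07941369] right [ 0.52706084 -0.01525201] pk [0.52729931 0.03139676]
```

```bash
python3 - <<'E'
from h import *
p=optics.camera_params('scene');w=optics.camera_params('wrist')
for uv in((55,273),(168,258),(105,300)): print(uv,onz(p,uv,0))
print(onz(p,(20,100),.25))
o,d=ray(w,(320,200));print('wrist cam',o,d)
print([ray(w,c)[1] for c in((0,200),(640,200),(320,0))])
E
```

```text
(55, 273) [0.62662653 0.5564107  0.        ]
(168, 258) [0.58806436 0.37020222 0.        ]
(105, 300) [0.50537927 0.47974799 0.        ]
[0.904877   0.57888595 0.25      ]
wrist cam [0.08333872 0.62379868 0.37390217] [ 0.26252562 -0.06977775 -0.96241575]
[array([-0.00770553, -1.14211015, -0.95980944]), array([ 0.53300399,  1.00264279, -0.96495949]), array([-0.38942113,  0.09412886, -1.15619362])]
```

Request:
servo_tool([
  {"yaw":-0.062},
  {"yaw":-0.062},
  {},
])

```text
invalid input
```

Request:
servo_tool([
  {"x":0,"y":0,"z":0,"yaw":-0.062,"jaw":1},
  {"x":0,"y":0,"z":0,"yaw":-0.062,"jaw":1},
  {"x":-0.12,"y":-0.237,"z":0,"yaw":0,"jaw":0.6},
  {"x":-0.12,"y":-0.237,"z":0,"yaw":0,"jaw":0.2},
  {"x":-0.12,"y":-0.237,"z":0,"yaw":0,"jaw":0.2},
  {"x":-0.12,"y":-0.237,"z":0,"yaw":0,"jaw":0.2},
  {"x":-0.12,"y":-0.237,"z":0,"yaw":0,"jaw":0.2},
  {"x":-0.12,"y":-0.237,"z":0,"yaw":0,"jaw":0.2},
  {"x":-0.12,"y":-0.237,"z":0,"yaw":0,"jaw":0.2},
])

```text
time: 0.85
tcp_pos: [0.2791, 0.3555, 0.2309]
tool_rot: [0.003, -3.141, 0.001]
wrist_force: [1.1, -0.1, 0.6]
width: 0.0168
grip_force: 0.0
```

Request:
servo_tool([
  {"x":-0.125,"y":-0.236,"z":0,"yaw":0,"jaw":0.2},
  {"x":-0.125,"y":-0.236,"z":0,"yaw":0,"jaw":0.2},
  {"x":-0.125,"y":-0.236,"z":0,"yaw":0,"jaw":0.2},
  {"x":-0.125,"y":-0.236,"z":0,"yaw":0,"jaw":0.2},
  {"x":-0.125,"y":-0.236,"z":0,"yaw":0,"jaw":0.2},
  {"x":-0.125,"y":-0.236,"z":0,"yaw":0,"jaw":0.2},
  {"x":-0.125,"y":-0.236,"z":0,"yaw":0,"jaw":0.2},
  {"x":-0.125,"y":-0.236,"z":0,"yaw":0,"jaw":0.2},
  {"x":-0.125,"y":-0.236,"z":0,"yaw":0,"jaw":0.2},
  {"x":0,"y":0,"z":0,"yaw":0,"jaw":0.2},
])

```text
time: 1.68
tcp_pos: [0.4503, 0.0332, 0.2312]
tool_rot: [0.008, 3.141, -0.004]
wrist_force: [0.3, -0.1, 0.3]
width: 0.0171
grip_force: 0.0
```

```bash
python3 - <<'E'
from h import *
o=get_obs();print(o['time'],o['tcp_pos'],o['tool_rot'],o['width'])
im,p=snap('wrist','w1.png')
print(proj(p,(.478,.037,.047)),proj(p,(.528,.036,.032)))
np.save('w1.npy',p,allow_pickle=True)
E
```

```text
1.6833 [0.450274   0.03323636 0.23121275] [ 0.00769567  3.14051622 -0.00433456] 0.017136647922576125
[323.51229933 205.03916803] [322.73868445 238.32066623]
```

View pics/w1.png

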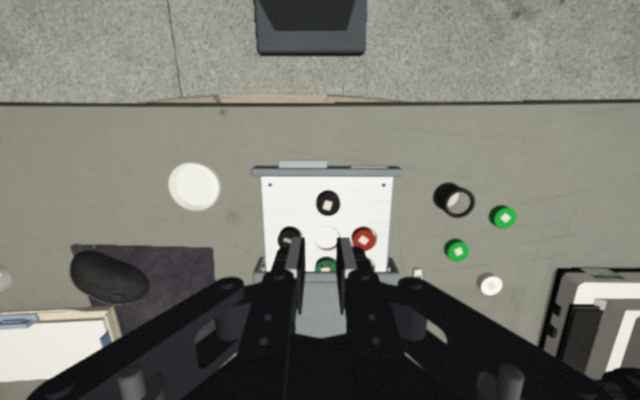

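The wrist view shows the tray from above: loose mount at (328,202), empty pocket at (326,237), the neighbours at (288,238) black and (364,239) red, and the panel's outer edge at row ~168 from column 251 to 402.

```bash
python3 - <<'E'
from h import *
p=np.load('w1.npy',allow_pickle=True).item()
im=cv2.imread('pics/w1.png')
roi=im[186:224,305:350]; g=roi.max(2)
m=(g<70).astype(np.uint8); c=max(cv2.findContours(m,0,2)[0],key=cv2.contourArea)
(x,y),rad=cv2.minEnclosingCircle(c);print('mount px',x+305,y+186,rad,cv2.boundingRect(c)); M=onz(p,(x+305,y+186),.040);print('M',M)
br=(roi.min(2)>150).astype(np.uint8)
# panel ends
L=onz(p,(402,168),.032);R=onz(p,(251,167),.032);v=(L-R)[:2];w=np.linalg.norm(v);yv=v/w;xv=np.array([yv[1],-yv[0]])
E=(L+R)[:2]/2;P=E+.092*xv
print('w',w,'E',E,'xv',xv,'P',P,'rel',(M[:2]-P)@xv,(M[:2]-P)@yv)
print('pk',onz(p,(326.5,237),.032),'nb',onz(p,(289,239),.041),onz(p,(364,239),.038))
cv2.imwrite('pics/w1c.png',cv2.resize(im[155:275,245:405],None,fx=5,fy=5,interpolation=3))
E
```

```text
mount px 327.7258071899414 202.56451606750488 11.692680358886719 (12, 5, 22, 24)
M [0.47695967 0.04223885 0.04      ]
w 0.18341129517816343 E [0.43491169 0.04076873] xv [ 0.99993623 -0.01129331] P [0.52690582 0.03972974] rel -0.04997130160896248 0.0019448923708633372
pk [0.5261536  0.04091577 0.032     ] nb [ 0.5248488 -0.0070279  0.041    ] [0.52650367 0.08896474 0.038     ]
```

View pics/w1c.png

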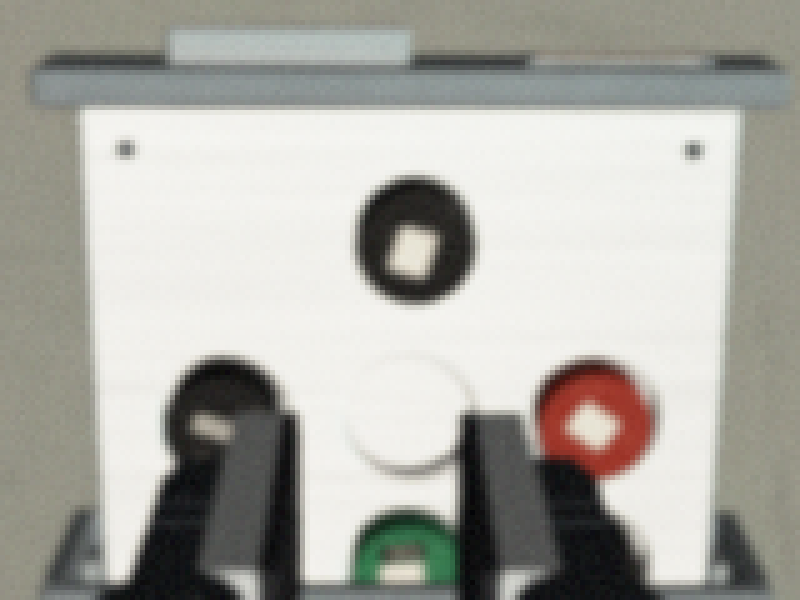

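Averaging the views, the pocket is at about (0.527, 0.041) and the mount at (0.477, 0.042). Next I'll lower the fingers behind the mount, half open as a two-point cradle.

Request:
servo_tool([
  {"x":0.1,"y":0.055,"z":0,"yaw":0,"jaw":0.2},
  {"x":0,"y":0,"z":0.24,"yaw":0,"jaw":0.2},
  {"x":0,"y":0,"z":0.24,"yaw":0,"jaw":0.2},
  {"x":0,"y":0,"z":0.24,"yaw":0,"jaw":0.2},
  {"x":0,"y":0,"z":0.24,"yaw":0,"jaw":0.2},
  {"x":0,"y":0,"z":0.15,"yaw":0,"jaw":0.2},
  {"x":0,"y":0,"z":0,"yaw":0,"jaw":0.2},
  {"x":0,"y":0,"z":0,"yaw":0,"jaw":0.2},
])

```text
time: 2.4
tcp_pos: [0.4314, 0.0482, 0.0639]
tool_rot: [0.004, -3.138, -0.001]
wrist_force: [0.4, -0.1, 0.5]
width: 0.017
grip_force: 0.0
```

Request:
servo_tool([
  {"x":-0.025,"y":-0.045,"z":0.06,"yaw":0,"jaw":0.2},
  {"x":0,"y":0,"z":0.06,"yaw":0,"jaw":0.2},
  {"x":0,"y":0,"z":0.05,"yaw":0,"jaw":0.2},
  {"x":0,"y":0,"z":0,"yaw":0,"jaw":0.2},
  {"x":0,"y":0,"z":0,"yaw":0,"jaw":0.2},
])

```text
time: 2.82
tcp_pos: [0.4366, 0.0404, 0.0391]
tool_rot: [0.001, -3.141, -0.0]
wrist_force: [0.2, 0.1, 0.0]
width: 0.0174
grip_force: 0.0
```

```bash
python3 - <<'E'
from h import *
o=get_obs();print(o['time'],o['tcp_pos'],o['tool_rot'],o['wrist_force'])
im,p=snap('wrist','w2.png')
np.save('w2.npy',p,allow_pickle=True)
cv2.imwrite('pics/w2c.png',cv2.resize(im[40:340,120:520,::-1],None,fx=2,fy=2,interpolation=3))
E
```

```text
2.8167 [0.43663781 0.0404096  0.03914396] [ 1.31467261e-03 -3.14090363e+00 -1.93012167e-04] [0.17496132 0.05198448 0.04570231]
```

View pics/w2c.png

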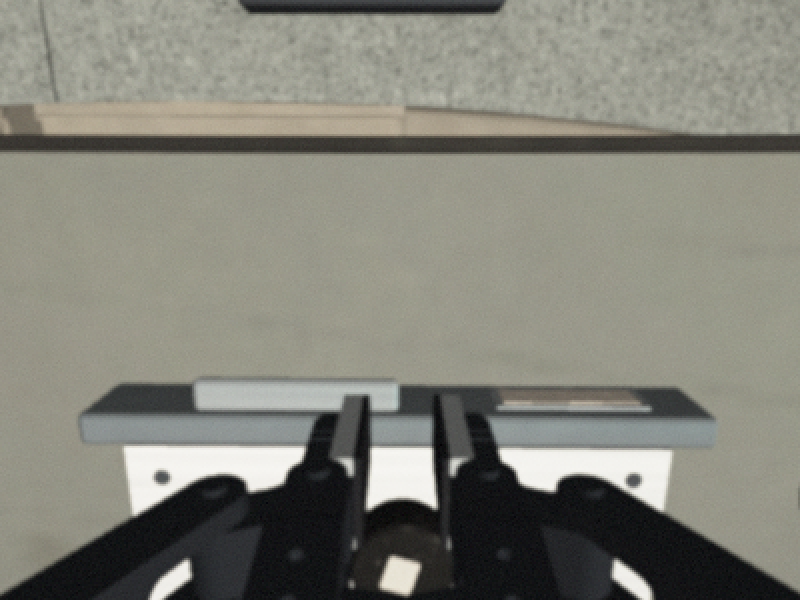

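The mount (crop (400,570)) sits between the finger lines, and the tips are centred on the tray to about 1 mm. Now I'll lower slightly and push slowly.

Request:
servo_tool([
  {"x":-0.03,"y":0,"z":0.014,"yaw":0,"jaw":0.2},
  {"x":-0.03,"y":0,"z":0,"yaw":0,"jaw":0.2},
  {"x":-0.02,"y":0,"z":0,"yaw":0,"jaw":0.2},
  {"x":-0.02,"y":0,"z":0,"yaw":0,"jaw":0.2},
  {"x":-0.02,"y":0,"z":0,"yaw":0,"jaw":0.2},
  {"x":-0.02,"y":0,"z":0,"yaw":0,"jaw":0.2},
  {"x":-0.02,"y":0,"z":0,"yaw":0,"jaw":0.2},
  {"x":-0.02,"y":0,"z":0,"yaw":0,"jaw":0.2},
  {"x":-0.02,"y":0,"z":0,"yaw":0,"jaw":0.2},
  {"x":0,"y":0,"z":0,"yaw":0,"jaw":0.2},
])

```text
time: 3.7
tcp_pos: [0.4676, 0.0404, 0.0373]
tool_rot: [-0.002, 3.141, -0.0]
wrist_force: [0.5, 1.3, 0.3]
width: 0.0169
grip_force: 0.0
```

Request:
servo_tool([
  {"x":-0.02,"y":0,"z":0,"yaw":0,"jaw":0.2},
  {"x":-0.02,"y":0,"z":0,"yaw":0,"jaw":0.2},
  {"x":-0.02,"y":0,"z":0,"yaw":0,"jaw":0.2},
  {"x":-0.02,"y":0,"z":0,"yaw":0,"jaw":0.2},
  {"x":-0.015,"y":0,"z":0,"yaw":0,"jaw":0.2},
  {"x":-0.015,"y":0,"z":0,"yaw":0,"jaw":0.2},
  {"x":-0.015,"y":0,"z":0,"yaw":0,"jaw":0.2},
  {"x":-0.015,"y":0,"z":0,"yaw":0,"jaw":0.2},
  {"x":0,"y":0,"z":0,"yaw":0,"jaw":0.2},
])

```text
time: 4.45
tcp_pos: [0.4884, 0.0405, 0.0373]
tool_rot: [-0.002, 3.141, -0.0]
wrist_force: [0.3, -0.7, -0.5]
width: 0.0172
grip_force: 0.1
```

```bash
python3 - <<'E'
from h import *
o=get_obs();print(o['time'],o['tcp_pos'],o['wrist_force'])
a,p=snap('scene','a2.png'); b,q=snap('side','b2.png')
A=cv2.resize(a[165:265,300:420,::-1],None,fx=3.3,fy=3.3,interpolation=3);B=cv2.resize(b[165:265,250:370,::-1],None,fx=3.3,fy=3.3,interpolation=3)
cv2.imwrite('pics/ab2.png',np.hstack([A,B]))
E
```

```text
4.45 [0.48836695 0.04047798 0.03729539] [ 0.3231816  -0.68897175 -0.51142838]
```

View pics/ab2.png

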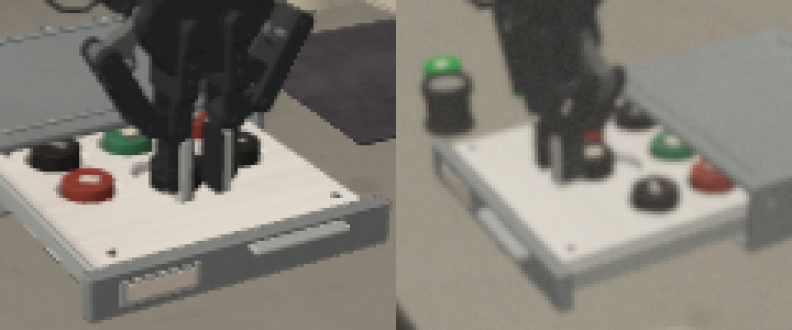

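In both views the mount stands upright against the fingertips, just before the pocket. I'll continue slowly.

Request:
servo_tool([
  {"x":-0.01,"y":0,"z":0,"yaw":0,"jaw":0.2},
  {"x":-0.01,"y":0,"z":0,"yaw":0,"jaw":0.2},
  {"x":-0.01,"y":0,"z":0,"yaw":0,"jaw":0.2},
  {"x":-0.01,"y":0,"z":0,"yaw":0,"jaw":0.2},
  {"x":-0.01,"y":0,"z":0,"yaw":0,"jaw":0.2},
  {"x":-0.01,"y":0,"z":0,"yaw":0,"jaw":0.2},
  {"x":-0.01,"y":0,"z":0,"yaw":0,"jaw":0.2},
  {"x":-0.01,"y":0,"z":0,"yaw":0,"jaw":0.2},
  {"x":0,"y":0,"z":0,"yaw":0,"jaw":0.2},
])

```text
time: 5.3
tcp_pos: [0.5003, 0.0405, 0.0373]
tool_rot: [-0.002, 3.141, -0.0]
wrist_force: [-1.3, 0.9, 0.3]
width: 0.0173
grip_force: 0.0
```

Request:
servo_tool([
  {"x":-0.01,"y":0,"z":0,"yaw":0,"jaw":0.2},
  {"x":-0.01,"y":0,"z":0,"yaw":0,"jaw":0.2},
  {"x":-0.01,"y":0,"z":0,"yaw":0,"jaw":0.2},
  {"x":0,"y":0,"z":0,"yaw":0,"jaw":0.2},
  {"x":0,"y":0,"z":0,"yaw":0,"jaw":0.2},
])

```text
time: 5.72
tcp_pos: [0.5044, 0.0405, 0.0372]
tool_rot: [0.002, -3.142, -0.0]
wrist_force: [-0.2, 0.5, -0.1]
width: 0.017
grip_force: 0.1
```

```bash
python3 - <<'E'
from h import *
o=get_obs();print(o['time'],o['tcp_pos'],o['wrist_force'])
a,p=snap('scene','a3.png'); b,q=snap('side','b3.png')
A=cv2.resize(a[165:265,300:420,::-1],None,fx=3.3,fy=3.3,interpolation=3);B=cv2.resize(b[165:265,250:370,::-1],None,fx=3.3,fy=3.3,interpolation=3)
cv2.imwrite('pics/ab3.png',np.hstack([A,B]))
E
```

```text
5.7167 [0.50444447 0.04052461 0.03716506] [-0.21047559  0.54616649 -0.12861974]
```

View pics/ab3.png

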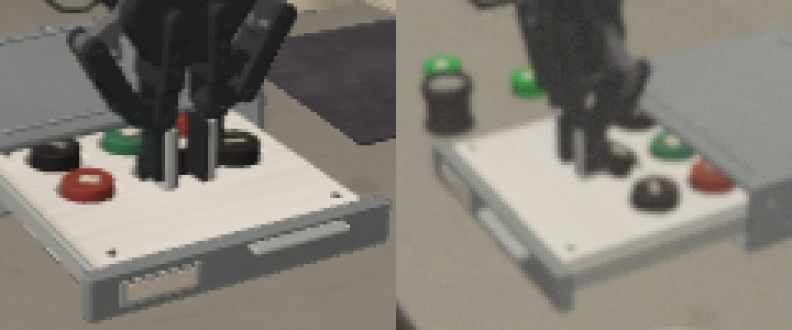

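Request:
servo_tool([
  {"x":0.03,"y":0,"z":0,"yaw":0,"jaw":0.2},
  {"x":0.15,"y":0,"z":-0.05,"yaw":0,"jaw":0.2},
  {"x":0.22,"y":0,"z":-0.1,"yaw":0,"jaw":0},
  {"x":0.15,"y":0,"z":-0.2,"yaw":0,"jaw":0},
  {"x":0.08,"y":0,"z":-0.22,"yaw":0,"jaw":0},
  {"x":0,"y":0,"z":-0.2,"yaw":0,"jaw":0},
  {"x":0,"y":0,"z":0,"yaw":0,"jaw":0},
])

```text
time: 6.4
tcp_pos: [0.413, 0.0402, 0.1589]
tool_rot: [-0.002, 3.131, -0.002]
wrist_force: [1.2, -1.2, 1.4]
width: -0.0002
grip_force: 0.0
```

```bash
python3 - <<'E'
from h import *
o=get_obs();print(o['time'],o['tcp_pos'],o['wrist_force'])
a,p=snap('scene','a4.png'); b,q=snap('side','b4.png'); w,s=snap('wrist','w4.png')
A=cv2.resize(a[165:265,300:420,::-1],(396,330),interpolation=3);B=cv2.resize(b[165:265,250:370,::-1],(396,330),interpolation=3)
u,v=proj(s,(.51,.04,.035)).astype(int);print(u,v)
v0=max(0,min(v-60,280));W=cv2.resize(w[v0:v0+120,u-160:u+160,::-1],(720,270),interpolation=3)
W=cv2.copyMakeBorder(W,0,0,36,36,0)
cv2.imwrite('pics/abw.png',np.vstack([np.hstack([A,B]),W]))
E
```

```text
6.4 [0.41299168 0.04017124 0.15891589] [ 1.22047087 -1.23905535  1.4098677 ]
319 287
```

View pics/abw.png

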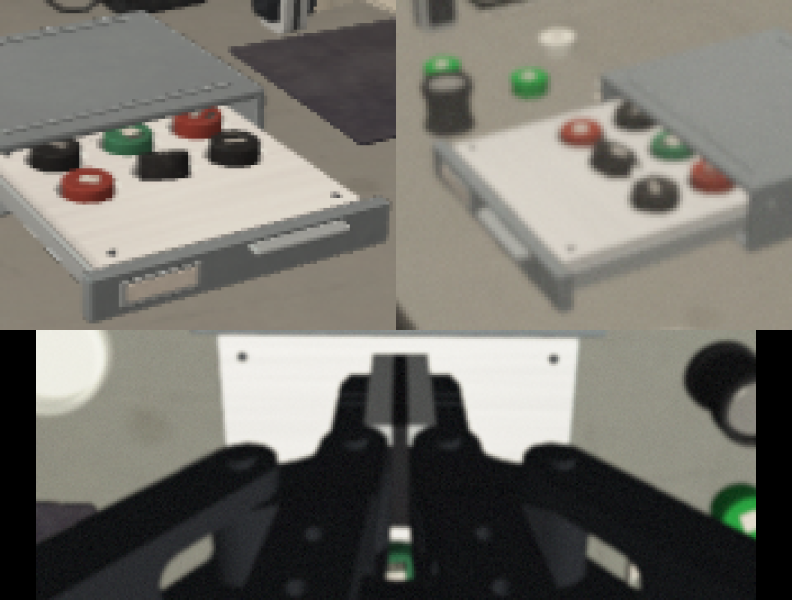

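The bottom view is blocked by the gripper. In the scene crop at (163,163) the mount is tilted: its leading edge is in the pocket and its trailing edge is still on the rim. I'll nudge it a few mm further with shut, lower fingertips.

Request:
servo_tool([
  {"x":-0.2,"y":0,"z":0.15,"yaw":0,"jaw":0},
  {"x":-0.2,"y":0,"z":0.18,"yaw":0,"jaw":0},
  {"x":0,"y":0,"z":0.22,"yaw":0,"jaw":0},
  {"x":0,"y":0,"z":0.2,"yaw":0,"jaw":0},
  {"x":0,"y":0,"z":0,"yaw":0,"jaw":0},
  {"x":0,"y":0,"z":0,"yaw":0,"jaw":0},
])

```text
time: 7.05
tcp_pos: [0.4668, 0.0407, 0.0368]
tool_rot: [0.002, -3.134, -0.001]
wrist_force: [0.7, 0.4, -0.0]
width: 0.0001
grip_force: 0.0
```

Request:
servo_tool([
  {"x":-0.05,"y":0,"z":0.013,"yaw":0,"jaw":0},
  {"x":-0.05,"y":0,"z":0,"yaw":0,"jaw":0},
  {"x":-0.04,"y":0,"z":0,"yaw":0,"jaw":0},
  {"x":-0.03,"y":0,"z":0,"yaw":0,"jaw":0},
  {"x":-0.02,"y":0,"z":0,"yaw":0,"jaw":0},
  {"x":-0.01,"y":0,"z":0,"yaw":0,"jaw":0},
  {"x":-0.01,"y":0,"z":0,"yaw":0,"jaw":0},
  {"x":0,"y":0,"z":0,"yaw":0,"jaw":0},
])

```text
time: 7.72
tcp_pos: [0.5015, 0.0405, 0.0384]
tool_rot: [-0.002, 3.141, -0.0]
wrist_force: [-0.5, 0.4, 0.3]
width: 0.0003
grip_force: 0.0
```

Request:
servo_tool([
  {"x":0.03,"y":0,"z":0.02,"yaw":0,"jaw":0},
  {"x":0,"y":0,"z":0,"yaw":0,"jaw":0},
  {"x":-0.015,"y":0,"z":0,"yaw":0,"jaw":0},
  {"x":-0.015,"y":0,"z":0,"yaw":0,"jaw":0},
  {"x":-0.01,"y":0,"z":0,"yaw":0,"jaw":0},
  {"x":-0.007,"y":0,"z":0,"yaw":0,"jaw":0},
  {"x":-0.007,"y":0,"z":0,"yaw":0,"jaw":0},
  {"x":0,"y":0,"z":0,"yaw":0,"jaw":0},
])

```text
time: 8.38
tcp_pos: [0.5046, 0.0405, 0.0351]
tool_rot: [0.002, -3.14, 0.0]
wrist_force: [-3.6, -0.8, 1.6]
width: -0.0001
grip_force: 1.3
```

```bash
python3 - <<'E'
from h import *
o=get_obs();print(o['time'],o['tcp_pos'],o['wrist_force'])
E
```

```text
8.3833 [0.50463186 0.04048309 0.0351099 ] [-3.55943911 -0.76898003  1.57883406]
```

Request:
servo_tool([
  {"x":0.03,"y":0,"z":0,"yaw":0,"jaw":0},
  {"x":0.15,"y":0,"z":-0.05,"yaw":0,"jaw":0},
  {"x":0.22,"y":0,"z":-0.1,"yaw":0,"jaw":0},
  {"x":0.15,"y":0,"z":-0.2,"yaw":0,"jaw":0},
  {"x":0.08,"y":0,"z":-0.22,"yaw":0,"jaw":0},
  {"x":0,"y":0,"z":-0.2,"yaw":0,"jaw":0},
  {"x":0,"y":0,"z":0,"yaw":0,"jaw":0},
])

```text
time: 8.97
tcp_pos: [0.4141, 0.0402, 0.1571]
tool_rot: [-0.002, 3.13, -0.002]
wrist_force: [1.7, -0.4, 0.7]
width: 0.0001
grip_force: 0.0
```

```bash
cat > chk.py <<'E'
from h import *
import sys
k=sys.argv[1]
snap('scene',f'a{k}.png');snap('side',f'b{k}.png')
p=optics.camera_params('scene');q=optics.camera_params('side')
def blobs(f,r0,r1,c0,c1,P):
    im=cv2.imread(f)[r0:r1,c0:c1]; m=(im.max(2)<75).astype(np.uint8)
    n,l,s,c=cv2.connectedComponentsWithStats(m)
    for i in range(1,n):
        if s[i,4]>40: print(f,'box',s[i,:4]+[c0,r0,0,0],s[i,4],'cen',c[i]+[c0,r0],onz(P,c[i]+[c0,r0],.036)[:2].round(4))
for j in ['4',k]:
    blobs(f'pics/a{j}.png',200,235,305,385,p); blobs(f'pics/b{j}.png',195,235,280,345,q)
g=cv2.imread(f'pics/a{k}.png').max(2); print(g[204:223,338:361]//10)
g=cv2.imread(f'pics/b{k}.png').max(2); print(g[202:222,305:330]//10)
E
python3 chk.py 5
```

```text
pics/a4.png box [363 203  16  13] 133 cen [370.39097744 209.70676692] [ 0.5255 -0.0066]
pics/a4.png box [308 207  16  10] 119 cen [316.35294118 212.04201681] [0.5654 0.0899]
pics/a4.png box [341 207  16  12] 132 cen [348.40151515 213.98484848] [0.5291 0.0399]
pics/b4.png box [310 209  11   9] 56 cen [314.60714286 213.76785714] [0.523  0.0322]
pics/b4.png box [322 221  13   7] 53 cen [327.86792453 225.01886792] [ 0.523  -0.0209]
pics/a5.png box [363 205  16  11] 137 cen [370.67883212 209.97080292] [ 0.5242 -0.0065]
pics/a5.png box [308 207  16  10] 120 cen [316.38333333 212.00833333] [0.5656 0.0897]
pics/a5.png box [341 207  15  14] 130 cen [347.6        215.11538462] [0.5256 0.0437]
pics/b5.png box [322 222  12   7] 53 cen [327.56603774 225.20754717] [ 0.5221 -0.0212]
[[19 20 20 17 13 11 10 12 20 22 22 22 22 15 11 12 12 12 12 12 12 11 11]
 [19 20 15 13  9  8 10 10 16 21 22 22 22 19 15 12 12 12 12 12 12 11 10]
 [10  9  8  8  8  9  9  8 17 21 22 22 22 21 21 19 16 14 13 12 11 11 10]
 [10 10 10 10 10 10  8  6 16 22 22 21 21 22 22 22 21 21 21 20 19 19 16]
 [11 11 10  9  8  7  6  6 14 20 2
[... 1948 characters left out ...]
 8  7  7 10 12 13 13 12 11  9  7  8 13 18 20 20 18 17
  15]
 [21 21 20 19 15 10  7  6  7  7  8  8  8  8  7  6  6  7 12 17 20 21 20 20
  19]
 [21 21 20 18 14  9  7  6  6  6  6  6  7  6  6  6  6  7 12 17 20 21 21 21
  20]
 [21 21 21 19 16 11  7  6  6  6  6  6  6  5  6  6  6  8 12 18 20 20 20 20
  20]
 [21 21 21 20 18 14 10  7  7  6  6  6  6  6  6  7  9 11 15 18 20 19 18 18
  19]
 [21 21 21 21 20 18 15 12 11 11  9  9 10 11 11 12 14 16 16 17 17 15 14 14
  15]
 [21 21 21 21 21 20 19 18 17 17 16 16 16 17 18 18 17 16 15 13 12 11 12 12
  11]
 [21 21 21 21 21 21 21 21 20 20 19 19 20 20 20 20 18 14 11  9  9 11 14 13
  11]
 [21 21 21 21 21 21 21 21 21 21 21 21 21 21 21 20 16 11  7  7  8 11 14 15
  12]]
```

```bash
cat > tri.py <<'E'
from h import *
import sys
p=optics.camera_params('scene');q=optics.camera_params('side')
def patch(f,P,X):
    g=cv2.imread(f).min(2).astype(float); u,v=proj(P,X).round().astype(int)
    s=g[v-4:v+5,u-5:u+6]; vv,uu=np.mgrid[v-4:v+5,u-5:u+6]
    m=(s>95).astype(np.uint8); n,l=cv2.connectedComponents(m); 
    # component nearest centre, not touching border
    best=None
    for i in range(1,n):
        k=l==i
        if k[0].any() or k[-1].any() or k[:,0].any() or k[:,-1].any(): continue
        d=np.hypot(uu[k].mean()-u,vv[k].mean()-v)
        if best is None or d<best[0]: best=(d,k)
    if best is None: return None
    k=cv2.dilate(best[1].astype(np.uint8),np.ones((3,3)))>0; w=k*np.clip(s-60,0,None)
    return (uu*w).sum()/w.sum(),(vv*w).sum()/w.sum()
def tri(a,b):
    o1,d1=ray(p,a);o2,d2=ray(q,b); s=np.linalg.lstsq(np.c_[d1,-d2],o2-o1,rcond=None)[0]
    A=o1+s[0]*d1;B=o2+s[1]*d2; return ((A+B)/2).round(4),np.linalg.norm(A-B).round(4)
def run(k,pts):
    for n,X,Y in pts:
        a=patch(f'pics/a{k}.png',p,X);b=patch(f'pics/b{k}.png',q,Y); print(k,n,a,b,tri(a,b) if a and b else '')
if __name__=='__main__':
    run('',[('loose',(.478,.0407,.047),(.477,.034,.047))])
    N=[('left',(.526,.089,.038),(.528,.0795,.038)),('right',(.524,-.0065,.041),(.527,-.015,.041))]
    run('',N)
    run('5',N+[('pk',(.528,.042,.039),(.526,.035,.039))])
E
python3 tri.py
```

```text
loose (np.float64(362.037037037037), np.float64(219.81286549707602)) None 
 left (np.float64(326.63903462749215), np.float64(218.68310598111228)) None 
 right (np.float64(370.7781690140845), np.float64(207.0)) None 
5 left (np.float64(326.6823785351704), np.float64(218.78390137781)) None 
5 right (np.float64(371.0024154589372), np.float64(207.0169082125604)) None 
5 pk (np.float64(348.1289228159457), np.float64(212.59117896522477)) None
```

```bash
cat >> tri.py <<'E'
def peak(f,P,X):
    g=cv2.GaussianBlur(cv2.imread(f).min(2).astype(float),(0,0),.7)
    u,v=proj(P,X).round().astype(int)
    w=g[v-3:v+4,u-3:u+4]; j=np.argwhere((w[1:-1,1:-1]==cv2.dilate(w,np.ones((3,3)))[1:-1,1:-1]))+1
    if len(j)==0: return None
    j=j[np.argmin(np.hypot(*(j-3).T))]; v+=j[0]-3;u+=j[1]-3
    s=g[v-2:v+3,u-3:u+4]; vv,uu=np.mgrid[v-2:v+3,u-3:u+4]; w=np.clip(s-.6*g[v,u],0,None)
    return np.array([(uu*w).sum(),(vv*w).sum()])/w.sum()
for k,pts in (('',[('loose',(.478,.0407,.047),(.477,.034,.047))]+N),('5',N+[('pk',(.528,.042,.039),(.526,.033,.039))])):
    for n,X,Y in pts:
        a=peak(f'pics/a{k}.png',p,X);b=peak(f'pics/b{k}.png',q,Y); print(k,n,a,b,tri(a,b) if a is not None and b is not None else '')
E
python3 tri.py | tail -6
```

```text
loose [361.98506166 219.7504835 ] [295.24589383 213.63999817] (array([0.4806, 0.0394, 0.0454]), np.float64(0.0003))
 left [326.58346322 218.6739115 ] [305.14714245 202.45557005] (array([0.5298, 0.0859, 0.0366]), np.float64(0.0))
 right [371.71857686 206.32503748] [327.81797836 220.47780132] (array([ 0.5288, -0.0117,  0.0405]), np.float64(0.0006))
5 left [326.61385014 218.75042901] [305.16208954 202.46612891] (array([0.5298, 0.0859, 0.0366]), np.float64(0.0002))
5 right [371.04705825 206.51485579] [327.68159751 220.40784009] (array([ 0.5292, -0.0105,  0.04  ]), np.float64(0.0008))
5 pk [348.19559044 212.50730773] [317.04952668 210.5974352 ] (array([0.5327, 0.0385, 0.0375]), np.float64(0.0005))
```

The metal patch triangulates to 8 mm lower than at the start, and it fits the neighbours' known heights (about 0.039), so the mount is seated. Next is the tray: shut fingers on the panel's left side near the middle, clear of the ledge.

Request:
servo_tool([
  {"x":0.08,"y":0.147,"z":0,"yaw":0,"jaw":0},
  {"x":0,"y":0,"z":0.2,"yaw":0,"jaw":0},
  {"x":0,"y":0,"z":0.2,"yaw":0,"jaw":0},
  {"x":0,"y":0,"z":0.2,"yaw":0,"jaw":0},
  {"x":0,"y":0,"z":0.2,"yaw":0,"jaw":0},
  {"x":0,"y":0,"z":0.08,"yaw":0,"jaw":0},
  {"x":0,"y":0,"z":0,"yaw":0,"jaw":0},
  {"x":0,"y":0,"z":0,"yaw":0,"jaw":0},
])

```text
time: 9.73
tcp_pos: [0.3967, 0.0625, 0.0171]
tool_rot: [0.002, -3.137, -0.0]
wrist_force: [0.5, 0.2, -0.2]
width: 0.0004
grip_force: 0.0
```

Request:
servo_tool([
  {"x":-0.06,"y":0,"z":0,"yaw":0,"jaw":0},
  {"x":-0.06,"y":0,"z":0,"yaw":0,"jaw":0},
  {"x":-0.03,"y":0,"z":0,"yaw":0,"jaw":0},
  {"x":-0.02,"y":0,"z":0,"yaw":0,"jaw":0},
  {"x":-0.02,"y":0,"z":0,"yaw":0,"jaw":0},
  {"x":-0.02,"y":0,"z":0,"yaw":0,"jaw":0},
  {"x":-0.02,"y":0,"z":0,"yaw":0,"jaw":0},
  {"x":-0.02,"y":0,"z":0,"yaw":0,"jaw":0},
  {"x":-0.02,"y":0,"z":0,"yaw":0,"jaw":0},
  {"x":-0.02,"y":0,"z":0,"yaw":0,"jaw":0},
])

```text
time: 10.57
tcp_pos: [0.442, 0.0624, 0.0186]
tool_rot: [0.002, -3.141, 0.0]
wrist_force: [-2.5, -1.1, 1.6]
width: -0.0001
grip_force: 1.6
```

Request:
servo_tool([
  {"x":-0.02,"y":0,"z":0,"yaw":0,"jaw":0},
  {"x":-0.02,"y":0,"z":0,"yaw":0,"jaw":0},
  {"x":-0.02,"y":0,"z":0,"yaw":0,"jaw":0},
  {"x":-0.02,"y":0,"z":0,"yaw":0,"jaw":0},
  {"x":-0.02,"y":0,"z":0,"yaw":0,"jaw":0},
])

```text
time: 10.98
tcp_pos: [0.4572, 0.0624, 0.0187]
tool_rot: [0.002, -3.141, 0.0]
wrist_force: [-3.6, -2.5, 0.2]
width: -0.0003
grip_force: 1.6
```

Request:
servo_tool([
  {"x":-0.02,"y":0,"z":0,"yaw":0,"jaw":0},
  {"x":-0.02,"y":0,"z":0,"yaw":0,"jaw":0},
  {"x":-0.02,"y":0,"z":0,"yaw":0,"jaw":0},
  {"x":-0.02,"y":0,"z":0,"yaw":0,"jaw":0},
  {"x":-0.02,"y":0,"z":0,"yaw":0,"jaw":0},
])

```text
time: 11.4
tcp_pos: [0.4721, 0.0625, 0.0187]
tool_rot: [0.002, -3.141, 0.0]
wrist_force: [-4.7, -2.1, 0.6]
width: 0.0
grip_force: 1.6
```

Request:
servo_tool([
  {"x":-0.02,"y":0,"z":0,"yaw":0,"jaw":0},
  {"x":-0.02,"y":0,"z":0,"yaw":0,"jaw":0},
  {"x":-0.02,"y":0,"z":0,"yaw":0,"jaw":0},
  {"x":-0.02,"y":0,"z":0,"yaw":0,"jaw":0},
  {"x":-0.02,"y":0,"z":0,"yaw":0,"jaw":0},
])

```text
time: 11.82
tcp_pos: [0.4872, 0.0625, 0.0187]
tool_rot: [0.002, -3.141, 0.0]
wrist_force: [-3.2, -1.4, -0.4]
width: 0.0001
grip_force: 1.6
```

Request:
servo_tool([
  {"x":-0.03,"y":0,"z":0,"yaw":0,"jaw":0},
  {"x":-0.03,"y":0,"z":0,"yaw":0,"jaw":0},
  {"x":-0.03,"y":0,"z":0,"yaw":0,"jaw":0},
  {"x":-0.03,"y":0,"z":0,"yaw":0,"jaw":0},
  {"x":-0.03,"y":0,"z":0,"yaw":0,"jaw":0},
  {"x":-0.03,"y":0,"z":0,"yaw":0,"jaw":0},
])

```text
time: 12.32
tcp_pos: [0.5144, 0.0626, 0.0187]
tool_rot: [0.002, -3.141, 0.0]
wrist_force: [-3.8, -2.6, -0.3]
width: -0.0001
grip_force: 1.7
```

Request:
servo_tool([
  {"x":-0.03,"y":0,"z":0,"yaw":0,"jaw":0},
  {"x":-0.03,"y":0,"z":0,"yaw":0,"jaw":0},
  {"x":-0.03,"y":0,"z":0,"yaw":0,"jaw":0},
  {"x":-0.03,"y":0,"z":0,"yaw":0,"jaw":0},
  {"x":-0.03,"y":0,"z":0,"yaw":0,"jaw":0},
])

```text
time: 12.73
tcp_pos: [0.5369, 0.0626, 0.0187]
tool_rot: [0.002, -3.142, -0.0]
wrist_force: [-3.9, -2.5, 0.0]
width: -0.0
grip_force: 1.7
```

Request:
servo_tool([
  {"x":-0.01,"y":0,"z":0,"yaw":0,"jaw":0},
  {"x":-0.01,"y":0,"z":0,"yaw":0,"jaw":0},
  {"x":-0.01,"y":0,"z":0,"yaw":0,"jaw":0},
])

```text
time: 12.98
tcp_pos: [0.5412, 0.0627, 0.0189]
tool_rot: [-0.002, 3.141, 0.0]
wrist_force: [-3.7, -2.2, 1.2]
width: 0.0001
grip_force: 1.6
```

Request:
servo_tool([
  {"x":-0.01,"y":0,"z":0,"yaw":0,"jaw":0},
  {"x":-0.01,"y":0,"z":0,"yaw":0,"jaw":0},
])

```text
time: 13.15
tcp_pos: [0.5441, 0.0627, 0.0189]
tool_rot: [-0.002, 3.141, 0.0]
wrist_force: [-2.8, -1.9, 1.7]
width: 0.0003
grip_force: 1.6
```

Request:
servo_tool([
  {"x":-0.01,"y":0,"z":0,"yaw":0,"jaw":0},
  {"x":-0.01,"y":0,"z":0,"yaw":0,"jaw":0},
])

```text
time: 13.32
tcp_pos: [0.5472, 0.0627, 0.0189]
tool_rot: [-0.002, 3.141, 0.0]
wrist_force: [-3.4, -2.1, 2.3]
width: -0.0001
grip_force: 1.6
```

Request:
servo_tool([
  {"x":-0.007,"y":0,"z":0,"yaw":0,"jaw":0},
  {"x":-0.007,"y":0,"z":0,"yaw":0,"jaw":0},
])

```text
time: 13.48
tcp_pos: [0.5485, 0.0627, 0.0187]
tool_rot: [0.002, -3.14, -0.0]
wrist_force: [-8.8, -1.6, 6.0]
width: -0.0001
grip_force: 4.2
```

Request:
servo_tool([
  {"x":-0.007,"y":0,"z":0,"yaw":0,"jaw":0},
  {"x":0,"y":0,"z":0,"yaw":0,"jaw":0},
])

```text
time: 13.65
tcp_pos: [0.5485, 0.0628, 0.0185]
tool_rot: [0.002, -3.138, -0.0]
wrist_force: [-8.5, -1.7, 6.9]
width: 0.0002
grip_force: 4.5
```

Request:
servo_tool([
  {"x":-0.02,"y":0,"z":0,"yaw":0,"jaw":0},
  {"x":0,"y":0,"z":0,"yaw":0,"jaw":0},
  {"x":0,"y":0,"z":0,"yaw":0,"jaw":0},
])

```text
time: 13.9
tcp_pos: [0.5486, 0.0629, 0.0179]
tool_rot: [0.003, -3.131, -0.0]
wrist_force: [-18.9, -1.9, 13.3]
width: 0.0002
grip_force: 9.2
```

Hard stop reached (19 N, no further motion). Backing off to verify.

Request:
servo_tool([
  {"x":0.06,"y":0,"z":0,"yaw":0,"jaw":0},
  {"x":0.2,"y":0,"z":0,"yaw":0,"jaw":0},
  {"x":0.25,"y":0,"z":-0.05,"yaw":0,"jaw":0},
  {"x":0.1,"y":0,"z":-0.22,"yaw":0,"jaw":0},
  {"x":0,"y":0,"z":-0.25,"yaw":0,"jaw":0},
  {"x":0,"y":0,"z":-0.25,"yaw":0,"jaw":0},
  {"x":0,"y":0,"z":-0.25,"yaw":0,"jaw":0},
  {"x":0,"y":0,"z":0,"yaw":0,"jaw":0},
  {"x":0,"y":0,"z":0,"yaw":0,"jaw":0},
])

```text
time: 14.65
tcp_pos: [0.4646, 0.0627, 0.1753]
tool_rot: [-0.002, 3.132, 0.0]
wrist_force: [0.1, 0.5, -0.9]
width: 0.0003
grip_force: 0.0
```

```bash
python3 - <<'E'
from h import *
o=get_obs();print(o['time'],o['tcp_pos'],o['wrist_force'])
a,p=snap('scene','a6.png');b,q=snap('side','b6.png')
a0=cv2.imread('pics/a.png')
# any white deck / mount colours left visible where the tray was, and the rest unchanged?
for n,X in (('pocket old',(.527,.04,.032)),('deck corner',(.45,.1,.032))):
    u,v=proj(p,X).round().astype(int); print(n,u,v,a[v,u],'was',a0[v,u,::-1])
m=(a.min(2)>170)[195:260,265:420];print('white px now',m.sum(),'before',(a0.min(2)>170)[195:260,265:420].sum())
for f,g,P,ob in (('pics/a.png','pics/a6.png',p,'scene'),('pics/b.png','pics/b6.png',q,'side')):
    d=cv2.absdiff(cv2.GaussianBlur(cv2.imread(f),(5,5),0),cv2.GaussianBlur(cv2.imread(g),(5,5),0)).max(2)
    n,l,s,c=cv2.connectedComponentsWithStats((d>30).astype(np.uint8))
    print(ob,[tuple(int(t) for t in r) for r in s[1:] if r[4]>15])
# grayscale profile along cabinet axis, y=.09 and y=0
for y in(.1,.06):
    print(y,[int(a[tuple(proj(p,(x,y,.032)).round().astype(int)[::-1])].mean()) for x in np.arange(.52,.59,.005)])
E
```

```text
14.65 [0.46461573 0.06271166 0.17529343] [ 0.08409039  0.54139473 -0.91298418]
pocket old 349 216 [80 82 80] was [177 171 161]
deck corner 340 241 [134 127 115] was [189 181 171]
white px now 405 before 436
scene [(331, 0, 55, 32, 1615), (454, 0, 186, 319, 41918), (614, 8, 9, 6, 47), (334, 32, 30, 4, 94), (350, 33, 35, 7, 98), (338, 40, 26, 7, 127), (320, 44, 75, 115, 4879), (514, 46, 5, 6, 22), (631, 84, 8, 8, 39), (300, 196, 107, 50, 2783), (325, 226, 94, 37, 1034)]
side [(46, 0, 48, 95, 2620), (249, 0, 49, 158, 4847), (0, 29, 32, 68, 911), (257, 60, 18, 8, 94), (0, 92, 51, 92, 3331), (268, 195, 85, 49, 2105), (261, 210, 4, 8, 21), (321, 220, 14, 9, 94), (272, 222, 5, 8, 30), (287, 237, 57, 22, 211)]
0.1 [82, 99, 132, 134, 135, 125, 82, 98, 123, 128, 206, 207, 205, 205]
0.06 [80, 79, 80, 81, 82, 82, 81, 85, 124, 149, 209, 209, 209, 206]
```

```bash
python3 - <<'E'
from h import *
p=optics.camera_params('scene');q=optics.camera_params('side')
A=lambda u,v,z:onz(p,(260+u/4.8-.4,165+v/4.8-.4),z)[:2].round(4)
B=lambda u,v,z:onz(q,(250+u/4.6-.4,165+v/4.6-.4),z)[:2].round(4)
print('cab front top L,R scene',A(172,222,.05),A(575,138,.05),'back',A(33,85,.05),A(400,18,.05),'side',B(288,108,.05),B(490,268,.05))
w=np.load('w1.npy',allow_pickle=True).item();print('wrist cab front',onz(w,(245+75/5,155+512/5),.05)[:2],onz(w,(245+735/5,155+515/5),.05)[:2])
for k in ('','5','6'):
    for c,P,nm in (('a',p,'scene'),('b',q,'side')):
        im=cv2.imread(f'pics/{c}{k}.png').astype(int); b,g,r=im[...,0],im[...,1],im[...,2]
        box=(slice(190,265),slice(265,420)) if c=='a' else (slice(185,265),slice(255,420))
        R=((r-g>50)[box]).sum();G=((g-r>30)[box]).sum();W=((im.min(2)>150)[box]);D=((im.max(2)<60)[box]).sum()
        v,u=np.nonzero(W); print(k or '0',nm,'red',R,'green',G,'white',W.sum(),'dark',D,(u.min()+box[1].start,u.max()+box[1].start,v.min()+box[0].start,v.max()+box[0].start) if len(u) else '')
im=cv2.imread('pics/a6.png').max(2)
for u in(330,350,370): print(u,(im[180:250,u]//10).tolist())
E
```

```text
cab front top L,R scene [0.5621 0.1343] [ 0.5572 -0.0471] back [0.7225 0.1332] [ 0.7192 -0.0524] side [0.5663 0.1172] [ 0.5627 -0.0622]
wrist cab front [ 0.54589734 -0.04343211] [0.54727409 0.12327248]
0 scene red 168 green 65 white 1966 dark 1210 (np.int64(265), np.int64(407), np.int64(197), np.int64(245))
0 side red 79 green 123 white 1848 dark 61 (np.int64(267), np.int64(355), np.int64(196), np.int64(244))
5 scene red 197 green 78 white 2384 dark 711 (np.int64(265), np.int64(408), np.int64(197), np.int64(248))
5 side red 80 green 125 white 1931 dark 34 (np.int64(267), np.int64(356), np.int64(194), np.int64(244))
6 scene red 0 green 0 white 477 dark 380 (np.int64(265), np.int64(373), np.int64(197), np.int64(232))
6 side red 0 green 103 white 283 dark 50 (np.int64(315), np.int64(356), np.int64(195), np.int64(227))
330 [12, 12, 12, 12, 12, 12, 12, 12, 12, 12, 12, 12, 12, 12, 12, 12, 12, 12, 12, 9, 12, 12, 12, 9, 7, 20, 21, 22, 21, 21, 19, 15, 12, 12, 8, 8, 8, 8, 8, 8, 8, 8, 8, 8, 9, 13, 13, 13, 13, 13, 13, 13, 13, 13, 13, 12, 12, 13, 13, 13, 13, 13, 13, 13, 13, 13, 13, 13, 13, 13]
350 [12, 12, 12, 12, 12, 12, 12, 12, 12, 12, 12, 12, 12, 10, 12, 11, 12, 12, 11, 8, 12, 21, 21, 21, 21, 21, 15, 12, 12, 8, 16, 15, 14, 9, 8, 8, 8, 8, 8, 8, 12, 13, 13, 13, 13, 13, 13, 13, 13, 13, 13, 13, 13, 13, 13, 13, 13, 13, 13, 13, 13, 13, 13, 13, 13, 13, 13, 13, 13, 13]
370 [7, 8, 12, 12, 12, 11, 12, 12, 12, 12, 11, 12, 12, 12, 10, 8, 9, 12, 17, 21, 21, 19, 12, 12, 11, 8, 8, 9, 9, 8, 8, 8, 7, 7, 8, 10, 12, 13, 13, 13, 13, 13, 13, 13, 13, 13, 13, 13, 13, 13, 13, 13, 13, 13, 13, 13, 13, 13, 13, 13, 13, 13, 13, 13, 13, 13, 13, 13, 13, 13]
```

```bash
python3 - <<'E'
from h import *
from scipy.ndimage import map_coordinates as mc
p=optics.camera_params('scene')
xs=np.arange(-.03,.03,.001)
for k,c in (('a',.437),('a6',.557)):
    g=cv2.imread(f'pics/{k}.png').max(2).astype(float)
    out=[]
    for y in (.115,.06,.05):
        uv=np.array([proj(p,(c+x,y-.0,.032)) for x in xs]); v=mc(g,[uv[:,1],uv[:,0]],order=1)
        d=np.diff(v); out.append([round(float(c+xs[i]),3) for i in np.argsort(-np.abs(d))[:6]]); print(k,y,(v[::3]//10).astype(int).tolist())
E
```

```text
a 0.115 [8, 11, 12, 12, 12, 12, 8, 6, 6, 8, 10, 10, 10, 14, 18, 18, 18, 18, 18, 18]
a 0.06 [6, 6, 6, 6, 7, 7, 7, 7, 7, 9, 10, 10, 11, 15, 18, 19, 18, 18, 18, 18]
a 0.05 [6, 6, 6, 6, 6, 6, 6, 7, 7, 8, 10, 10, 11, 14, 18, 19, 19, 18, 18, 12]
a6 0.115 [13, 14, 14, 14, 14, 13, 11, 9, 8, 8, 10, 12, 12, 15, 19, 21, 21, 21, 21, 21]
a6 0.06 [8, 8, 8, 8, 8, 8, 8, 8, 8, 8, 11, 12, 13, 16, 20, 21, 21, 21, 21, 21]
a6 0.05 [8, 8, 8, 8, 8, 8, 8, 8, 8, 8, 11, 12, 12, 15, 20, 21, 21, 21, 21, 21]
```

```bash
python3 -c "
from workcell import r
print(r.sign_off())"
```

```text
the job is handed in; nothing more can be done
None
```

I nudged the mount into the empty front-row pocket (its height measured as seated) and pushed the tray to a hard stop, about 121 mm of travel, then handed the job in with the arm clear; the seating and the shut tray were checked by measurement only, since I had used all 10 picture views.

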